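# Peel a sample tray off a clinging nested pile and show it to the code reader

### The job

First set the code reader, using the orange fin on its head as the handle: swivel the head to look along the white stripe on its foot and tilt it to look 40 degrees down. Then peel the top blue sample tray off the nested pile it clings to: lift the corner with the yellow tab so that the tray tips up while its far end still rests in the pile, and leave the rest of the pile down in its cradle. Finish while holding the tray level in the air in front of the reader, its code label at the reading point and nothing else carrying it; do not disturb the bottle, box or mouse.

Things in the scene. Friction and masses are not known exactly. Their poses are not given: they have to be found in the camera images.
- reader: fixed round black foot of the code reader, 124 mm across, 14 mm high, with a steel post to z = 155 mm. Origin: centre of its underside; z up. A white stripe on the foot runs from the post along the foot's -x (roughly towards the robot)
- reader_swivel (a joint): swivel of the reader's yoke about the post (vertical axis through the foot's origin), rad; 0 = head looks along the white stripe; positive = anticlockwise seen from above; travel -1.1 to 1.1; stays where left (friction 0.10 Nm)
- reader_tilt (a joint): tilt of the white reader head in the yoke, rad; 0 = looks level, positive = looks down (the fin then leans the way the head looks); 40 degrees = 0.698; travel -0.5 to 1.3; stays where left (friction 0.14 Nm)
- reader_axis (a point): centre of the white head (64 deep x 88 wide x 46 high mm) on the tilt axis, 220 mm above the bench and straight above the foot's centre. Axes turn with the head: the black lens face looks along -x, tilt axis along y, fin along +z. Yoke arms stand beside the head at y = +-48 to 66 mm and end 18 mm above the axis
- reader_fin (a point): grip point of the upright orange fin on top of the head, 66 mm above the tilt axis. The fin is 10 mm thick (head's y), 24 mm wide (head's x) and reaches from 23 to 79 mm above the axis. Axes as the head; pinched along the head's y it can pivot between the pads as the head tilts
- reader_view (a point): reading point, in the air 143 mm in front of the lens glass, 185 mm from the tilt axis along the head's -x; moves with the head; with the head set it is about 101 mm above the bench and 142 mm from the post
- cradle: fixed grey cradle, 156 x 116 mm, floor 6 mm thick, with 22 mm high stops at the middle of each side. Origin: centre of its underside; x is its long axis, pointing away from the robot
- pile: the rest of the pile: several nested blue trays held together, one loose part of about 0.5 kg, 150 x 112 x 48 mm, standing in the cradle. Origin: centre of its underside. Its cavity (132 x 100 mm, 15 mm deep, floor 33 mm above the origin) takes the top tray's basin
- tray: top blue formed tray, about 80 g. Origin: centre of its basin's underside; x along its length (away from the robot), y across, z up. Rim 150 x 110 mm, 3 mm thick, its top 24 mm above the origin; basin 120 x 80 mm outside. Starts seated on the pile's cavity floor (origin 39 mm above the bench), axes as the cradle, its rim 6 mm above the pile's rim
- tray_tab (a point): grip point of the upright yellow tab on the tray's corner near the robot at its left (-x, +y): 10 mm thick (tray's y), 24 mm wide (x), reaching 38 mm above the rim top. This point is 24 mm above the rim top, at (-62, 46, 48) mm in the tray. Axes as the tray
- tray_far (a point): middle of the lower far edge of the tray's basin, at (60, 0, 0) mm in the tray. The tray clings by friction at both long sides of its basin 20 mm from this edge, about 3 N a side, more than the pile weighs: pulled straight up it drags the pile along. Tipped about this edge (parallel to the tray's y), tab end up, it is free by 0.3 rad
- tray_label (a point): centre of the tray's white code label with black squares, 42 mm square, facing up on the basin's floor, at (0, 0, 3) mm in the tray
- bottle: bystander: amber bottle, 60 mm across, 140 mm high; origin under its centre
- vialbox: bystander: closed brown cardboard box, 100 x 70 x 40 mm; origin under its centre
- mouse: bystander: black computer mouse, 100 x 58 x 30 mm; origin under its centre

How it is judged:
On the way, in this order (a step that is already met when the one before it is completed fails the run):
1. the reader head looks along the stripe and 40 degrees down, while the tray still lies in the pile (value of joint reader_swivel between -0.13 and 0.13 rad and value of joint reader_tilt between 0.568 and 0.828 rad and distance of tray from where it was at the start of the episode below 0.01 m), for 0.3 s.
2. the tray is tipped up at its tab corner by at least 7 degrees while its far edge still rests in the pile and the pile stays down (angle between tray's own z axis and vertical above 0.122 rad and z of tray_far in the frame of pile below 0.04 m and z of tray_tab in the frame of pile above 0.091 m and distance of pile from where it was at the start of the episode below 0.012 m), for 0.1 s.
At the end, for the whole second after the job is handed in: the tray is held still by the fingers (over 2 N), its label within 35 mm of the reading point, level within 15 degrees, touching nothing else; the head still looks along the stripe and 40 degrees down, both within 7.5 degrees; the pile is within 12 mm of its start and flat (distance between tray_label and reader_view below 0.035 m and angle between tray's own z axis and vertical below 0.26 rad and height (world z) of tray above 0.05 m and linear speed of tray below 0.03 m/s and contact force between the fingers and tray above 2 N and contact force between tray and pile below 0.05 N and contact force between tray and reader below 0.05 N and contact force between tray and cradle below 0.05 N and contact force between tray and vialbox below 0.05 N and contact force between tray and bottle below 0.05 N and value of joint reader_swivel between -0.13 and 0.13 rad and value of joint reader_tilt between 0.568 and 0.828 rad and distance of pile from where it was at the start of the episode below 0.012 m and angle between pile's own z axis and vertical below 0.06 rad); the arm keeps its last pose, push and grip.
It fails at once if the rest of the pile is lifted over 15 mm or tipped over 9 degrees (distance of pile from where it was at the start of the episode above 0.015 m or angle between pile's own z axis and vertical above 0.16 rad).
It fails at once if bottle, box or mouse moved over 20 mm or tipped over (distance of any of bottle, vialbox, mouse from where it was at the start of the episode above 0.02 m or angle between bottle's own z axis and vertical above 0.3 rad).
It also fails if it takes over 54 s, if anything falls off the work surface, if the arm or the gripper's body presses on something with over 40 N, if the wrist force passes 120 N, or if a joint passes its speed limit or range.

### The arm

A 7-joint arm with a two-finger parallel gripper is mounted at the origin on the work surface. World frame = base frame: x ahead of the robot, y to its left, z up, the work surface at z = 0. Lengths are in m, angles in rad, forces in N, time in s.
With the tool pointing down it reaches from about 0.425 to 0.875 m from the base axis. Payload 8.4 kg.
Tool frame: the origin (TCP) lies between the finger pads; the fingertips stand arm.nose_length ahead of it and the grasp point (between the pads) lies 5 mm behind it (arm.nose_length is the distance from the TCP to the fingertips, in m); y points along the fingers, z is the direction in which the jaws open and shut, and the axes are right-handed (so a half turn about y gives the same grasp; the last joint's range is limited). The gripper opens to 85 mm and grips with 20 to 120 N. Pads are 22 mm wide; open, the fingers measure 114 mm over their backs; the gripper's body (76 mm by 85 mm) begins 54 mm behind the grasp point. The pads swing forward as they close: fully open they stand 13 mm farther back than shut.
Start: joints at [1.185, 0.333, 0.04, 1.465, -0.013, 1.343, -0.059], TCP at [0.184, -0.623, 0.245] pointing down, gripper open.
Joint ranges: [-2.58, 2.58], [-0.38, 2.09], [-1.3, 1.39], [0.25, 2.4], [-1.5, 4.64], [0.08, 2.09], [-2.65, 2.65]. Speed limits (rad/s): [2.22, 2.22, 2.79, 2.79, 3.14, 3.14, 3.14].

### API

Orientations are given as a rotation vector (axis times angle).
In Python, from rig import sensors, cams, arm gives the robot as it stands.
- The arm moves only by the shell command python3 -m crank 'ROWS' [FORCE]. ROWS is a JSON object of lists of equal length, an entry for each row: "slide": the shift along the tool's x, y, z in mm, a list of three; "yaw": the turn about the tool's y in rad; "gripper": the closure, from 0 (fully open) to 1 (shut). A call has exactly 10 rows; each row is the pose to reach, as a shift and turn from the pose commanded when the call began, along the tool's axes at that moment; what a row does not reach only later rows make up. A row lasts 1/8 s, in which the tool goes at most 62.5 mm and 10.7 degrees, less where a joint would pass 70% of its speed; a pose out of reach is approached as far as the arm can. A call with a gripper value outside its range is refused whole. The fingers move at their own pace and stop on an object; FORCE is the grip in N (left out, the last holds). Time passes only in rows, so rows that repeat a pose let the fingers close, or fill a call up. It gives the time, the measured TCP pose, the force and the opening at its end, in the units of the state.
- sensors.state(): the state, without advancing time (a new reading comes with each control period).
- cams.read_camera(name): name is "side" or "top" or "wrist"; returns the picture (420x560x3 uint8, red, green, blue); there is no depth.
- cams.camera_model(name): a dict with "intrinsics" (3x3 intrinsics, pixels), "distortion" ([k1, k2, p1, p2, k3] as OpenCV has them; the pictures are not rectified), "pose" (4x4, takes a point from camera to world coordinates); the wrist camera has in their place "T_tool_cam" (4x4, takes a point from camera to tool coordinates, whose origin is the TCP and whose axes are the tool frame's). Camera axes: x right, y down, z forward; pixel columns grow to the right and rows downward; lengths in m; the calibration is good to about 2 mm. A picture is of the moment at which its call begins: read the wrist's pose just before it. camera_model takes no time and is no camera call.
- arm.close_job(): hands the job in, once; it reports no verdict.
The state is a dict: "time": time; "q": joint angles; "qd": joint speeds; "effort": joint torques, N m; "ee_pos": TCP position; "tcp_rot": TCP orientation; "force": force on the tool from outside, world axes, zero at the start; "moment": the same for the moment, N m; "gripper_width": finger opening in m.
Only numpy, scipy, OpenCV 4.12 (cv2) and the standard library are available. Lean on these libraries where they do the work, as an engineer would, in place of code of your own. Each camera call takes 0.05 s, during which the arm holds its last target. There are 200 camera calls.

## Working session

There is one attempt and no reset: what is moved stays moved. The work goes in short steps, Python scripts to look and compute and a shell command to move; the robot and the scene stay as the last step left them, time stands still between calls to the robot, and variables do not carry over. Pictures are saved under pics/ and viewed, about 8 in all and at most 12, crops included, and the job is handed in when it is done.

```bash
ls; mkdir -p pics; python3 - <<'E'
from rig import sensors,cams,arm
import cv2,numpy as np
print(sensors.state()); print(arm.nose_length)
for n in("side","top"):
    im=cams.read_camera(n); np.save(f"pics/{n}0.npy",im); cv2.imwrite(f"pics/{n}0.png",im[:,:,::-1])
    m=cams.camera_model(n); print(n,m)
print(cams.camera_model("wrist"))
E
```

```text
pics
{'time': 0.0, 'q': array([ 1.18479917,  0.33388293,  0.03987203,  1.46628499, -0.01339174,
        1.34329995, -0.05851961]), 'qd': array([ 0.00180679,  0.00041813, -0.00153495, -0.00097329, -0.00197312,
        0.00163695,  0.00037957]), 'effort': array([-1.68483315e-03, -6.58561993e+01,  1.36464603e+00, -4.05585194e+01,
        1.67446851e-02,  1.24195646e-02,  2.13382276e-05]), 'ee_pos': array([ 0.18372048, -0.62303712,  0.2444326 ]), 'tcp_rot': array([-0.29887933,  2.06934825, -2.06606378]), 'force': array([-0.14901916,  0.65864051, -0.19532247]), 'moment': array([-0.06643999,  0.02835999, -0.00467956]), 'gripper_width': 0.08569518788573952}
0.014
side {'intrinsics': array([[462.95504174,   0.        , 282.38113198],
       [  0.        , 462.95504174, 205.22416297],
       [  0.        ,   0.        ,   1.        ]]), 'distortion': array([0.01936299, 0.        , 0.        , 0.        , 0.        ]), 'pose': array([[-0.82839704, -0.29526454,  0.47600126,  0.02515759],
       [-0.55960075,  0.39892089, -0.72643591,  0.81626029],
       [ 0.02460392, -0.86814802, -0.49569514, 
[... 501 characters left out ...]
, -0.99246284,  1.58360347],
       [ 0.        ,  0.        ,  0.        ,  1.        ]])}
{'intrinsics': array([[364.28778961,   0.        , 274.68924114],
       [  0.        , 364.28778961, 205.4254902 ],
       [  0.        ,   0.        ,   1.        ]]), 'distortion': array([0.00127782, 0.        , 0.        , 0.        , 0.        ]), 'T_tool_cam': array([[-1.06368451e-03,  9.60635343e-01,  2.77810380e-01,
        -7.07594890e-02],
       [-1.29002369e-04, -2.77810667e-01,  9.60635840e-01,
        -1.29504507e-01],
       [ 9.99999426e-01,  9.85975268e-04,  4.19427138e-04,
        -3.91032971e-04],
       [ 0.00000000e+00,  0.00000000e+00,  0.00000000e+00,
         1.00000000e+00]])}
```

View pics/top0.png

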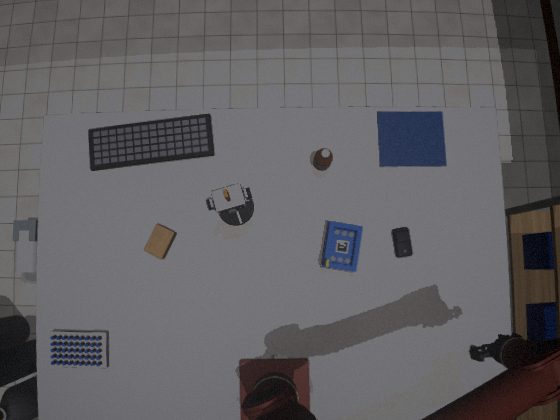

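View pics/side0.png

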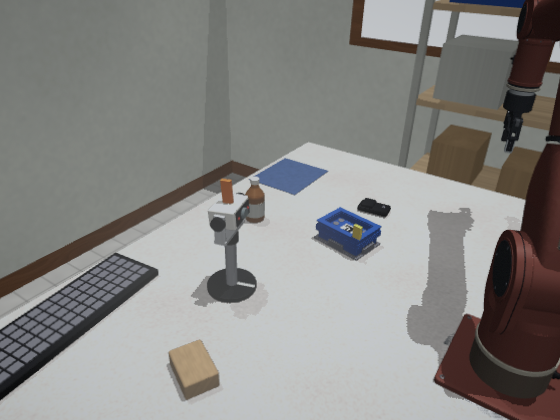

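Top: reader at about (235,208), fin (227,196), tray (342,246) with its tab at (327,263). Side: fin (227,190), tab (358,231). Next, enlarged crops in one picture.

```bash
python3 - <<'E'
import cv2,numpy as np
t=np.load("pics/top0.npy")[:,:,::-1];s=np.load("pics/side0.npy")[:,:,::-1]
def c(im,x,y,w,h):
    o=cv2.resize(im[y:y+h,x:x+w],(400,300),interpolation=cv2.INTER_CUBIC)
    sc=400/w
    for k in range(0,w,10): cv2.line(o,(int(k*sc),0),(int(k*sc),6 if (x+k)%50 else 14),(0,0,255),1)
    for k in range(0,h,10): cv2.line(o,(0,int(k*sc)),(6 if (y+k)%50 else 14,int(k*sc)),(0,0,255),1)
    return o
o=np.vstack([np.hstack([c(t,200,175,64,48),c(t,310,216,64,48)]),np.hstack([c(s,180,170,104,78),c(s,310,200,80,60)])])
cv2.imwrite("pics/crops.png",o)
E
```

```text
(no output)
```

View pics/crops.png

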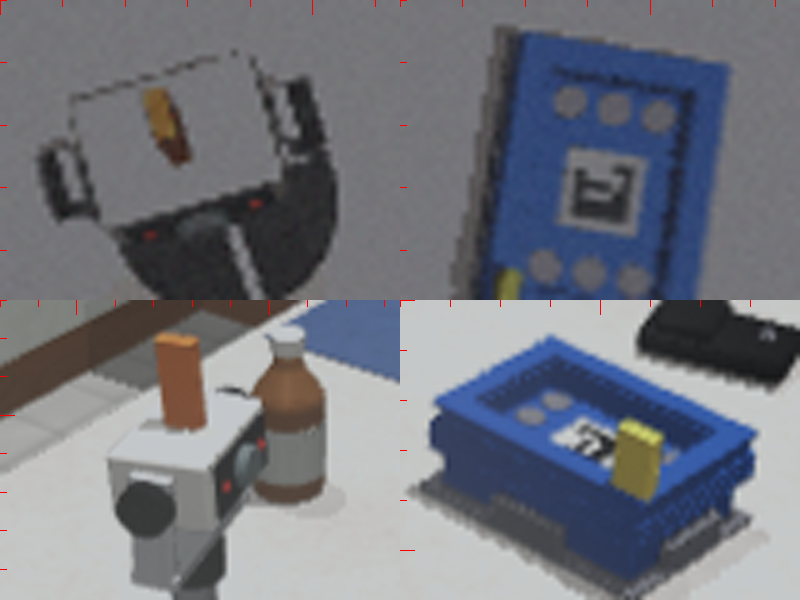

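Fin top, head corners, lens, and tray corners are visible. I need the stripe and tab in full.

```bash
python3 - <<'E'
import cv2,numpy as np
t=np.load("pics/top0.npy")[:,:,::-1];s=np.load("pics/side0.npy")[:,:,::-1]
def c(im,x,y,w,h):
    o=cv2.resize(im[y:y+h,x:x+w],(400,300),interpolation=cv2.INTER_CUBIC)
    return o
o=np.vstack([np.hstack([c(t,200,185,64,48),c(t,310,230,64,48)]),np.hstack([c(s,190,240,80,60),c(s,310,200,80,60)])])
cv2.imwrite("pics/crops2.png",cv2.convertScaleAbs(o,alpha=1.6))
E
```

```text
(no output)
```

View pics/crops2.png

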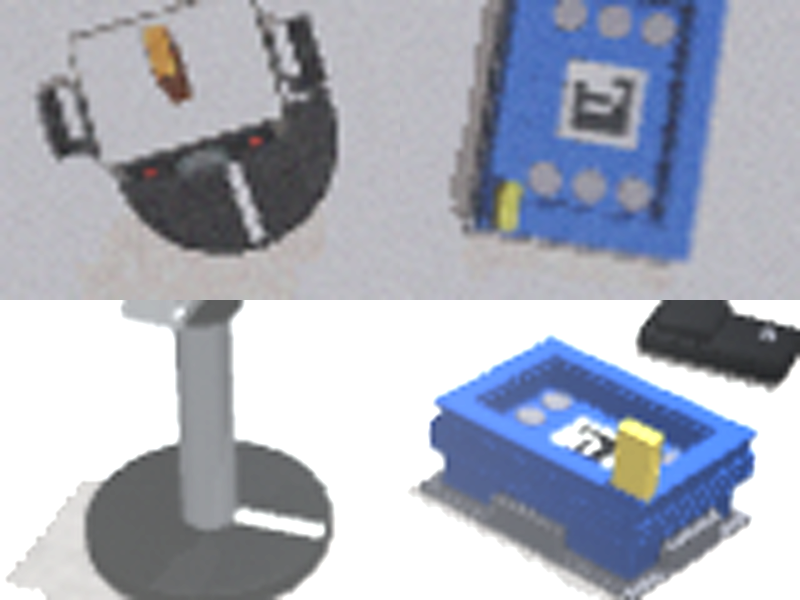

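Stripe in top runs (236.8,211.4)→(241.1,223.1), in side (237,283.2)→(255,286); tray rim corners, tab and label are clear. Now fit both objects to the two views.

```bash
cat > h.py <<'E'
from rig import sensors,cams,arm
import cv2,numpy as np
from scipy.spatial.transform import Rotation as R
from scipy.optimize import least_squares
def proj(n,P,T=None):
    m=cams.camera_model(n); T=m["pose"] if T is None else T
    W=np.linalg.inv(T); P=np.atleast_2d(np.array(P,float))
    return cv2.projectPoints(P@W[:3,:3].T+W[:3,3],np.zeros(3),np.zeros(3),m["intrinsics"],m["distortion"])[0].reshape(-1,2)
def Rz(a): return R.from_euler('z',a).as_matrix()
E
python3 - <<'E'
from h import *
rp={"top":{(0,0,79):(226.1,193.2),(32,44,23):(211.5,190.7),(32,-44,23):(237.9,183.3),(-32,-44,23):(245.3,203.5),(-32,44,23):(216.8,211)},
"side":{(0,0,79):(226.3,180.4),(-32,44,23):(235.1,214.2),(32,44,23):(208.1,211.6),(-32,-44,23):(248.9,196),(-32,44,-23):(233.3,229.3)}}
st={"top":[(236.8,211.4),(241.1,223.1)],"side":[(237,283.2),(255,286)]}
a=np.linspace(0,2*np.pi,180)
def f(p,full=False):
    x,y,psi,s,t,z=p; o=np.array([x,y,0]); r=[]
    H=Rz(psi+s)@R.from_euler('y',-t).as_matrix()
    for n in rp:
        K=np.array(list(rp[n]))/1000; V=np.array(list(rp[n].values()))
        r+=list((proj(n,K@H.T+o+[0,0,z])-V).ravel())
        A,B=proj(n,[o+[0,0,.014],o+[0,0,.014]+Rz(psi)@[-.06,0,0]]); d=(B-A)/np.linalg.norm(B-A)
        for q in st[n]: r.append(np.cross(d,np.array(q)-A))
        C=proj(n,np.vstack([np.c_[x+.062*np.cos(a),y+.062*np.sin(a),0*a+h] for h in(0,.014)]))
        if n=="top": r+=[C[:,0].max()-254.1,C[:,1].max()-225]
        else: r+=[C[:,0].min()-207.2,C[:,0].max()-256.6,C[:,1].min()-268]
    return np.array(r)
s=least_squares(f,[.55,.1,0,0,0,.22],loss='soft_l1')
print("reader",s.x.round(4));print(f(s.x).round(1))
x,y,psi=s.x[:3];print("view",x-.1417*np.cos(psi),y-.1417*np.sin(psi), "head yaw",psi+s.x[3])
H=Rz(psi+s.x[3])@R.from_euler('y',-s.x[4]).as_matrix();print("fin",[x,y,s.x[5]]+H@[0,0,.066])
tp={"top":{(75,55,24):(328.4,220.8),(75,-55,24):(362.8,226.4),(-75,-55,24):(356.4,271.6),(0,0,3):(342.3,246.3)},
"side":{(75,55,24):(317.4,220.4),(75,-55,24):(339.6,207.6),(-75,-55,24):(381,227),(-62,46,62):(358.2,225.6),(0,0,3):(347.4,228)}}
def g(p):
    x,y,w,z=p;r=[]
    for n in tp:
        K=np.array(list(tp[n]))/1000; V=np.array(list(tp[n].values()))
        r+=list((proj(n,K@Rz(w).T+[x,y,z])-V).ravel())
    return np.array(r)
s=least_squares(g,[.4,-.1,0,.039],loss='soft_l1');print("tray",s.x.round(4));print(g(s.x).round(1))
print("tab",[*s.x[:2],s.x[3]]+Rz(s.x[2])@[-.062,.046,.048])
st=sensors.state();print(R.from_rotvec(st['tcp_rot']).as_matrix().round(3))
# bystanders
def unp(n,q,z):
    m=cams.camera_model(n);v=cv2.undistortPoints(np.array([[q]],float),m["intrinsics"],m["distortion"])[0,0]
    T=m["pose"];d=T[:3,:3]@[*v,1];return T[:3,3]+d*(z-T[2,3])/d[2]
for n,q,z in(("bottle",(326,153),.14),("box",(160,241),.04),("mouse",(402,242),.03)):print(n,unp("top",q,z).round(3))
E
```

```text
reader [ 0.6246  0.1202  0.3262 -0.0491 -0.0608  0.2165]
[-0.7 -0.1 -1.   0.3  1.4 -0.9  0.1 -0.6 -0.5  0.7  0.1 -0.1 -0.4  0.1
  0.3  0.2 -1.  -0.1 -0.7 -1.2  0.3 -0.1  2.5  2.9  0.8 -0.   0.   0.5
 -1.7]
view 0.49039034313855756 0.07479735532421726 head yaw 0.2770233177151571
fin [0.62848016 0.12129679 0.28237519]
tray [ 0.4836 -0.2341 -0.1745  0.0358]
[ 1.  -0.2 -0.5 -0.7 -0.4 -0.6 -0.5 -0.3 -0.8 -0.2  0.4 -0.5  0.9 -0.8
  0.4  0.7  0.9  1.4]
tab [ 0.43057218 -0.17800445  0.08376812]
[[-0.959 -0.     0.283]
 [-0.283  0.001 -0.959]
 [ 0.    -1.    -0.002]]
bottle [ 0.775 -0.18   0.14 ]
box [0.51 0.37 0.04]
mouse [ 0.492 -0.44   0.03 ]<stdin>:13: DeprecationWarning: Arrays of 2-dimensional vectors are deprecated. Use arrays of 3-dimensional vectors instead. (deprecated in NumPy 2.0)
```

Fits agree within ~1 px: fin at about (0.628, 0.121, 0.283), and jaw axis nearly aligned already. Head yaw is close to the stripe, so tilt is the main move. I'm moving over the reader and will look with the wrist camera.

```bash
python3 -m crank '{"slide":[[-40,-60,-40],[-80,-100,-75],[-120,-140,-110],[-160,-176,-150],[-205,-176,-190],[-250,-176,-230],[-295,-176,-270],[-335,-176,-310],[-375,-176,-350],[-420,-176,-390]],"yaw":[0,0,0,0,0,0,0,0,0,0],"gripper":[0,0,0,0,0,0,0,0,0,0]}' 30
```

```text
time: 1.35
ee_pos: [0.4731, -0.1346, 0.4213]
tcp_rot: [-0.298, 2.067, -2.068]
force: [0.6, -0.5, -0.3]
gripper_width: 0.0857
```

```bash
python3 -m crank '{"slide":[[-44,0,-40],[-88,0,-80],[-132,0,-120],[-176,0,-160],[-220,0,-202],[-220,0,-202],[-220,0,-202],[-220,0,-202],[-220,0,-202],[-220,0,-202]],"yaw":[0,0,0,0,0,0,0,0,0,0],"gripper":[0,0,0,0,0,0,0,0,0,0]}' 30
cat > w.py <<'E'
from h import *; import sys
s=sensors.state(); im=cams.read_camera("wrist"); n=sys.argv[1]
T=np.eye(4);T[:3,:3]=R.from_rotvec(s['tcp_rot']).as_matrix();T[:3,3]=s['ee_pos']
T=T@cams.camera_model("wrist")["T_tool_cam"]; np.save(f"pics/{n}_T.npy",T); cv2.imwrite(f"pics/{n}.png",im[:,:,::-1]); print(s['ee_pos'],s['tcp_rot'])
E
python3 w.py w1
```

```text
time: 2.6
ee_pos: [0.6265, 0.1186, 0.4218]
tcp_rot: [-0.297, 2.068, -2.068]
force: [0.2, 0.3, -0.6]
gripper_width: 0.0856
[0.62648013 0.11860357 0.42178606] [-0.2965336   2.06756061 -2.06842866]
```

View pics/w1.png

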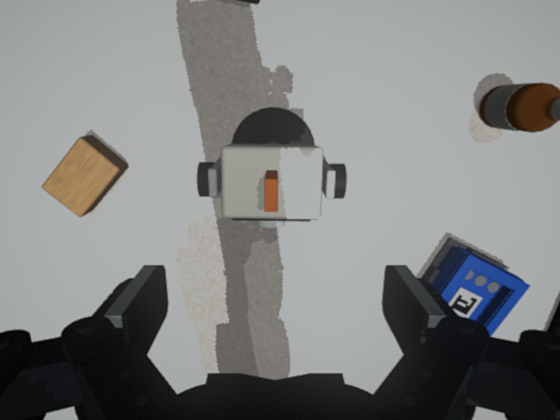

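Wrist view: the head lies square to the tool (corners (223,145),(322,146),(322,220),(223,218)), fin top at about (271,195), foot 232–315 wide. Refit including this view.

```bash
cat > fit.py <<'E'
from h import *
rp={"top":{(0,0,79):(226.1,193.2),(32,44,23):(211.5,190.7),(32,-44,23):(237.9,183.3),(-32,-44,23):(245.3,203.5),(-32,44,23):(216.8,211)},
"side":{(0,0,79):(226.3,180.4),(-32,44,23):(235.1,214.2),(32,44,23):(208.1,211.6),(-32,-44,23):(248.9,196)},
"wrist":{(0,0,79):(271,195),(32,44,23):(223,145),(32,-44,23):(322,146),(-32,-44,23):(322,220),(-32,44,23):(223,218)}}
st={"top":[(236.8,211.4),(241.1,223.1)],"side":[(237,283.2),(255,286)],"wrist":[]}
ext={"top":(None,254.1,None,225),"side":(207.2,256.6,268,None),"wrist":(232,315,107,None)}
TW=np.load("pics/w1_T.npy");a=np.linspace(0,2*np.pi,180)
def f(p):
    x,y,psi,s,t,z,dx,dy=p; o=np.array([x,y,0]); r=[]
    H=Rz(psi+s)@R.from_euler('y',-t).as_matrix()
    for n in rp:
        T=TW.copy() if n=="wrist" else None
        if n=="wrist": T[:2,3]+=[dx,dy]
        K=np.array(list(rp[n]))/1000; V=np.array(list(rp[n].values()))
        r+=list((proj(n,K@H.T+o+[0,0,z],T)-V).ravel()/(1.5 if n=="wrist" else 1))
        A,B=proj(n,[o+[0,0,.014],o+[0,0,.014]+Rz(psi)@[-.06,0,0]],T); d=(B-A)/np.linalg.norm(B-A)
        for q in st[n]: e=np.array(q)-A; r.append(d[0]*e[1]-d[1]*e[0])
        C=proj(n,np.vstack([np.c_[x+.062*np.cos(a),y+.062*np.sin(a),0*a+h] for h in(0,.014)]),T)
        b=(C[:,0].min(),C[:,0].max(),C[:,1].min(),C[:,1].max())
        r+=[u-v for u,v in zip(b,ext[n]) if v is not None]
    return np.array(r+[dx/.002,dy/.002,(z-.22)/.002])
s=least_squares(f,[.62,.12,.3,0,0,.22,0,0],loss='soft_l1')
print("reader x y psi swivel tilt z",s.x.round(4));print(f(s.x).round(1))
J=s.jac;print("sd",np.sqrt(np.diag(np.linalg.inv(J.T@J))).round(3))
x,y,psi=s.x[:3];print("view",x-.1417*np.cos(psi),y-.1417*np.sin(psi))
H=Rz(psi+s.x[3])@R.from_euler('y',-s.x[4]).as_matrix();print("fin",[x,y,s.x[5]]+H@[0,0,.066])
E
python3 fit.py
```

```text
reader x y psi swivel tilt z [ 6.241e-01  1.202e-01  3.305e-01 -5.140e-02 -7.060e-02  2.164e-01
 -1.100e-03 -3.000e-04]
[-0.8 -0.2 -1.   0.5  1.4 -0.8  0.1 -0.5 -0.5  0.8  0.  -0.1 -0.4  0.3
  0.2  0.3 -0.9 -0.1 -0.6 -0.9  0.4 -0.1  0.7 -0.   0.2  0.7 -1.6  0.7
 -0.2 -1.1  0.6  1.3  0.4 -0.4 -0.7 -0.   0.2 -0.9  0.4 -0.  -0.6 -0.1
 -1.8]
sd [0.001 0.001 0.047 0.048 0.016 0.001 0.001 0.001]
view 0.4900407784065215 0.07426619704764673
fin [0.62854743 0.12152544 0.28227815]
```

```bash
python3 -m crank '{"slide":[[-3,40,-2],[-3,80,-2],[-3,115,-2],[-3,140,-2],[-3,141,-2],[-3,141,-2],[-3,141,-2],[-3,141,-2],[-3,141,-2],[-3,141,-2]],"yaw":[0,0,0,0,0,0,0,0,0,0],"gripper":[0,0,0,0,0,1,1,1,1,1]}' 30; python3 w.py w2
```

```text
time: 3.9
ee_pos: [0.629, 0.1223, 0.2808]
tcp_rot: [-0.298, 2.067, -2.067]
force: [-0.6, -0.6, 2.1]
gripper_width: 0.0095
[0.62901027 0.12229155 0.28077504] [-0.29796778  2.06727206 -2.06718246]
```

View pics/w2.png

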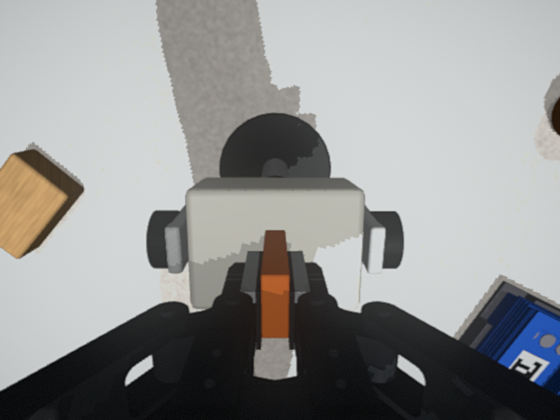

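Fin is gripped between the pads. Now swing it along its arc to 40° down, with the small swivel turn.

```bash
python3 -m crank '{"slide":[[6,0,0],[11,0,0.5],[16,1,1],[21,2,1],[26,3.5,1.5],[30.5,5,1.5],[35,7.5,2],[39,9.5,2],[43,12.5,2.5],[47.5,15,2.5]],"yaw":[-0.005,-0.01,-0.015,-0.02,-0.025,-0.03,-0.035,-0.04,-0.044,-0.044],"gripper":[1,1,1,1,1,1,1,1,1,1]}' 30
python3 -m crank '{"slide":[[0,0,0],[0,0,0],[0,0,0],[0,0,0],[0,-20,0],[0,-50,0],[0,-85,0],[-5,-120,0],[-5,-140,0],[-5,-140,0]],"yaw":[0,0,0,0,0,0,0,0,0,0],"gripper":[1,0,0,0,0,0,0,0,0,0]}' 30;  python3 w.py w3
python3 - <<'E'
from h import *
t=cams.read_camera("top")[:,:,::-1];s=cams.read_camera("side")[:,:,::-1]
w=cv2.imread("pics/w3.png")
c=lambda im,x,y,w,h,W,H: cv2.resize(im[y:y+h,x:x+w],(W,H),interpolation=cv2.INTER_CUBIC)
o=np.hstack([w[:420,:400],np.vstack([c(s,180,170,100,52,400,210),c(s,190,235,100,52,400,210)])])
cv2.imwrite("pics/m3.png",o)
E
```

```text
time: 5.2
ee_pos: [0.5854, 0.1075, 0.2668]
tcp_rot: [-0.336, 2.041, -2.038]
force: [6.3, 3.1, 0.6]
gripper_width: 0.0096
time: 6.45
ee_pos: [0.5892, 0.1083, 0.4064]
tcp_rot: [-0.339, 2.042, -2.041]
force: [-0.4, 1.3, -0.6]
gripper_width: 0.0855
[0.58917979 0.10827723 0.40641987] [-0.33868068  2.04161003 -2.04105682]
```

View pics/m3.png

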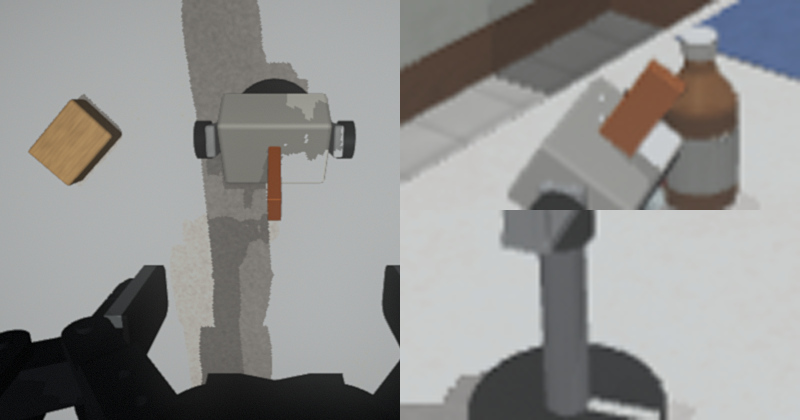

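The head is tilted down and the fin is released; wrist shows fin base (274,148), top edges at y=199 and 219, head corners (222,94),(328,94),(227,183),(327,184). Quantify it.

```bash
python3 - <<'E'
from h import *
T=np.load("pics/w3_T.npy")
K=np.array([(32,44,-23),(32,-44,-23),(32,44,23),(32,-44,23),(-32,44,23),(-32,-44,23),(12,0,23),(12,0,79),(-12,0,79)])/1000
V=np.array([(222,94),(328,94),(218,126),(331,126),(227,183),(327,184),(274,148),(274,199),(274,219)],float)
def f(p):
    x,y,w,t=p;H=Rz(w)@R.from_euler('y',-t).as_matrix()
    return (proj("wrist",K@H.T+[x,y,.22],T)-V).ravel()
s=least_squares(f,[.624,.12,.33,.7],loss='soft_l1');print(s.x.round(4));print(f(s.x).round(1))
E
```

```text
[0.6247 0.1207 0.3313 0.5643]
[ 0.1 -1.2 -0.5 -1.2 -1.8 -0.   2.4  0.  -2.1  3.  -2.4  2.   0.8 -1.1
  0.8 -0.2  0.7  1.9]
```

```bash
python3 - <<'E'
from h import *
T=np.load("pics/w3_T.npy")
K=np.array([(32,44,-23),(32,-44,-23),(32,44,23),(32,-44,23),(-32,44,23),(-32,-44,23),(12,0,23),(12,0,79),(-12,0,79)])/1000
V=np.array([(222,94),(328,94),(218,126),(331,126),(227,183),(327,184),(274,148),(274,199),(274,219)],float)
S=np.array([(12,5,79),(-12,5,79),(12,5,23),(-12,5,23)])/1000
U=np.array([(180+(a-400)/4,170+b/4) for a,b in((652,66),(680,92),(600,132),(627,155))])
def f(p,m=3):
    x,y,w,t,a,b,c=p;H=Rz(w)@R.from_euler('y',-t).as_matrix();T2=T.copy();T2[:3,3]+=[a,b,c]
    r=[]
    if m&1:r+=list((proj("wrist",K@H.T+[x,y,.22],T2)-V).ravel()/1.5)
    if m&2:r+=list((proj("side",S@H.T+[x,y,.22])-U).ravel())
    return np.array(r+[a/.002,b/.002,c/.002,(x-.6242)/.001,(y-.1203)/.001,(w-.33)/.1])
for m in(1,2,3):
    s=least_squares(f,[.624,.12,.33,.7,0,0,0],args=(m,),loss='soft_l1');print(m,s.x.round(4));print(f(s.x,m).round(1))
E
```

```text
1 [ 6.243e-01  1.204e-01  3.319e-01  5.746e-01 -4.000e-04 -3.000e-04
  2.900e-03]
[ 0.3 -0.8 -0.6 -0.8 -0.8  0.2  1.2  0.2 -1.1  1.5 -1.9  0.8  0.5 -0.8
  0.6 -0.2  0.5  0.8 -0.2 -0.2  1.5  0.1  0.1  0. ]
2 [0.6243 0.1206 0.2623 0.603  0.     0.     0.    ]
[-0.6 -0.3  0.8  0.3 -0.3 -1.   1.2  0.1  0.   0.   0.   0.1  0.3 -0.7]
3 [ 6.243e-01  1.209e-01  3.290e-01  5.896e-01 -7.000e-04  1.000e-04
  3.700e-03]
[ 0.4 -1.2 -0.6 -1.  -0.7  0.2  1.1  0.4 -1.   0.9 -2.1  0.4  0.5 -0.9
  0.4  0.1  0.4  0.8 -0.6 -1.   1.1 -0.7 -0.4 -1.   1.4 -0.2 -0.4  0.
  1.8  0.1  0.6 -0. ]
```

Tilt reads ≈0.59 (a bit low), swivel ≈0. I'll pull back to view the stripe from the wrist before a second nudge.

```bash
python3 -m crank '{"slide":[[30,0,0],[60,0,0],[90,0,0],[120,0,0],[130,0,0],[130,0,0],[130,0,0],[130,0,0],[130,0,0],[130,0,0]],"yaw":[0,0,0,0,0,0,0,0,0,0],"gripper":[0,0,0,0,0,0,0,0,0,0]}' 30;  python3 w.py w4
python3 -c "
import cv2;i=cv2.imread('pics/w4.png');cv2.imwrite('pics/w4c.png',cv2.resize(i[0:260,150:420],None,fx=2.2,fy=2.2,interpolation=2))"
```

```text
time: 7.85
ee_pos: [0.466, 0.0659, 0.4052]
tcp_rot: [-0.341, 2.043, -2.042]
force: [-0.7, -0.5, 0.3]
gripper_width: 0.0857
[0.46598081 0.06585211 0.40520462] [-0.34138183  2.04261476 -2.04186749]
```

View pics/w4c.png

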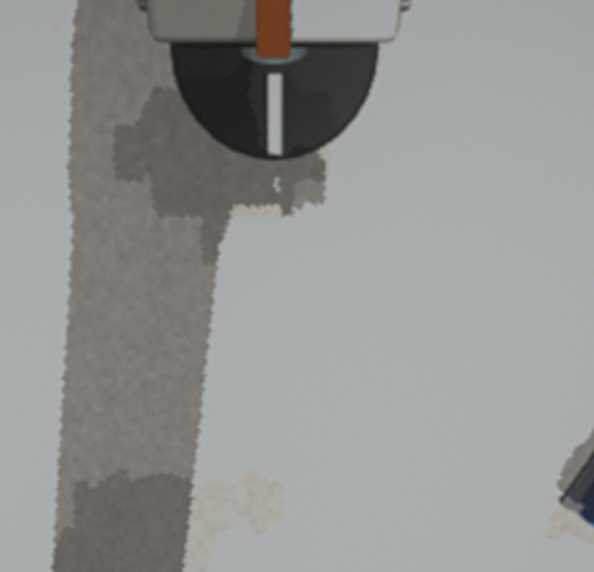

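The stripe (column 275) is vertical in the tool-aligned picture and square to the head edge, so swivel ≈ 0. Regrip the fin and add about 0.12 rad of tilt.

```bash
python3 -m crank '{"slide":[[-50,0,0],[-100,0,0],[-131,20,0],[-131,60,0],[-131,100,0],[-131,125,0],[-131,135,0],[-131,135,0],[-131,135,0],[-131,135,0]],"yaw":[0,0,0,0,0,0,0,0,0,0],"gripper":[0,0,0,0,0,0,0,0,1,1]}' 40
python3 -m crank '{"slide":[[0,0,0],[0,0,0],[0,0,0],[2,1,0],[4,2.5,0],[6,4,0],[8,5.5,0],[9.5,6.5,0],[9.5,6.5,0],[9.5,6.5,0]],"yaw":[0,0,0,0,0,0,0,0,0,0],"gripper":[1,1,1,1,1,1,1,1,1,1]}' 40
python3 -m crank '{"slide":[[0,0,0],[0,0,0],[0,0,0],[0,0,0],[0,-20,0],[0,-50,0],[0,-85,0],[-5,-120,0],[-5,-140,0],[-5,-140,0]],"yaw":[0,0,0,0,0,0,0,0,0,0],"gripper":[0,0,0,0,0,0,0,0,0,0]}' 30;  python3 w.py w5
python3 - <<'E'
from h import *
s=cams.read_camera("side")[:,:,::-1]
w=cv2.imread("pics/w5.png")
c=lambda im,x,y,w,h,W,H: cv2.resize(im[y:y+h,x:x+w],(W,H),interpolation=cv2.INTER_CUBIC)
cv2.imwrite("pics/m5.png",np.hstack([c(w,190,70,160,200,400,500),c(s,190,170,80,100,400,500)]))
E
```

```text
time: 9.15
ee_pos: [0.5901, 0.1085, 0.2714]
tcp_rot: [-0.339, 2.042, -2.042]
force: [-0.1, -0.2, -0.2]
gripper_width: 0.0514
time: 10.4
ee_pos: [0.5823, 0.1062, 0.2651]
tcp_rot: [-0.336, 2.041, -2.039]
force: [4.8, 2.8, 4.4]
gripper_width: 0.0096
time: 11.65
ee_pos: [0.5859, 0.1072, 0.405]
tcp_rot: [-0.338, 2.041, -2.041]
force: [-0.1, 0.8, -0.8]
gripper_width: 0.0852
[0.58587338 0.10717833 0.40501367] [-0.33849396  2.04149657 -2.04101895]
```

View pics/m5.png

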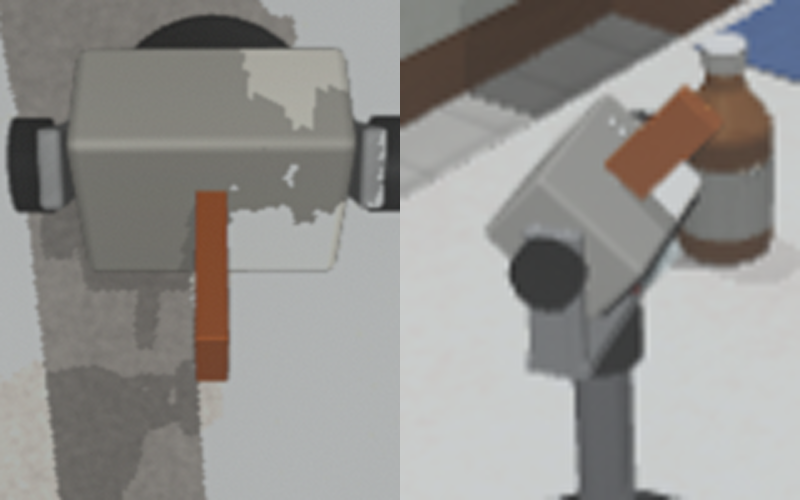

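```bash
python3 - <<'E'
from h import *
T=np.load("pics/w5_T.npy")
K=np.array([(32,44,-23),(32,-44,-23),(32,44,23),(32,-44,23),(-32,44,23),(-32,-44,23),(12,0,23),(12,0,79),(-12,0,79)])/1000
V=np.array([(78,48),(347,48),(69,145),(353,145),(93,270),(335,269),(211,191),(211,339),(211,380)])/2.5+[190,70]
S=np.array([(12,5,79),(-12,5,79),(12,5,23),(-12,5,23)])/1000
U=np.array([(190+(a-400)/5,170+b/5) for a,b in((682,92),(714,128),(605,162),(640,196))])
def f(p,m=3):
    x,y,w,t,a,b,c=p;H=Rz(w)@R.from_euler('y',-t).as_matrix();T2=T.copy();T2[:3,3]+=[a,b,c]
    r=[]
    if m&1:r+=list((proj("wrist",K@H.T+[x,y,.22],T2)-V).ravel()/1.5)
    if m&2:r+=list((proj("side",S@H.T+[x,y,.22])-U).ravel())
    return np.array(r+[a/.002,b/.002,c/.002,(x-.6242)/.001,(y-.1203)/.001,(w-.33)/.1])
for m in(1,2,3):
    s=least_squares(f,[.624,.12,.33,.7,0,0,0],args=(m,),loss='soft_l1');print(m,s.x.round(4));print(f(s.x,m).round(1))
E
```

```text
1 [ 6.244e-01  1.204e-01  3.316e-01  7.252e-01 -9.000e-04 -5.000e-04
  3.900e-03]
[ 0.1 -1.  -0.3 -1.  -0.7  0.3  1.3  0.4 -0.8  0.8 -0.3  1.1  0.3 -0.
  0.3 -0.1  0.3  0.  -0.5 -0.3  2.   0.2  0.1  0. ]
2 [0.6244 0.1204 0.2897 0.7054 0.     0.     0.    ]
[-0.7 -0.3  0.8  0.1 -0.1 -0.1  0.6  0.5  0.   0.   0.   0.2  0.1 -0.4]
3 [ 6.248e-01  1.207e-01  3.305e-01  7.190e-01 -4.000e-04 -2.000e-04
  3.600e-03]
[ 0.1 -1.  -0.3 -0.9 -0.8  0.2  1.4  0.3 -0.9  0.9 -0.3  1.3  0.3 -0.
  0.3 -0.3  0.2  0.1 -0.2 -0.4  1.4  0.  -0.1 -0.   0.7  0.5 -0.2 -0.1
  1.8  0.6  0.4  0. ]
```

Tilt ≈0.715, swivel ≈0: reader set. Its reading point is about (0.492, 0.075, 0.099). Now move over the tray tab, turning the jaws to the tray's y axis.

```bash
python3 -m crank '{"slide":[[30,0,20],[60,0,50],[95,0,80],[130,20,112],[165,50,145],[200,85,180],[225,120,205],[240,150,219],[240,155,219],[240,155,219]],"yaw":[0.05,0.1,0.17,0.25,0.33,0.41,0.48,0.505,0.505,0.505],"gripper":[0,0,0,0,0,0,0,0,0,0]}' 20; python3 w.py w6
```

```text
time: 13.0
ee_pos: [0.4299, -0.1773, 0.2489]
tcp_rot: [-0.184, -2.132, 2.13]
force: [-0.2, -0.3, -0.1]
gripper_width: 0.0854
[ 0.42988874 -0.17727971  0.24886572] [-0.18424034 -2.13159697  2.13027913]
```

View pics/w6.png

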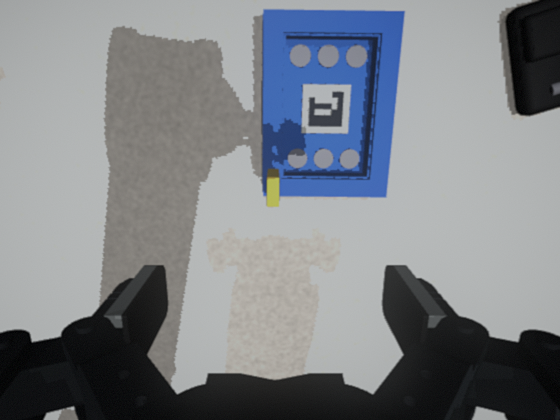

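Wrist view: rim corners (263,10),(404,11),(387,197), label centre (327,109), yellow tab (267–280, 172–207).

```bash
python3 - <<'E'
from h import *
T=np.load("pics/w6_T.npy")
K=np.array([(75,55,24),(75,-55,24),(-75,-55,24),(0,0,3),(-62,46,62)])/1000
V=np.array([(263,10),(404,11),(387,197),(327,109),(273.5,192)])
S=np.array([(75,55,24),(75,-55,24),(-75,-55,24),(-62,46,62),(0,0,3)])/1000
U=np.array([(317.4,220.4),(339.6,207.6),(381,227),(358.2,225.6),(347.4,228)])
def g(p,m=3):
    x,y,w,z=p;A=Rz(w).T;o=[x,y,z]; r=[]
    if m&1: r+=list((proj("wrist",K@A+o,T)-V).ravel())
    if m&2: r+=list((proj("side",S@A+o)-U).ravel())
    return np.array(r)
for m in(1,3):
    s=least_squares(g,[.48,-.23,-.17,.039],args=(m,),loss='soft_l1');print(s.x.round(4),g(s.x,m).round(1))
    print("tab",[*s.x[:2],s.x[3]]+Rz(s.x[2])@[-.062,.046,.048])
M=R.from_rotvec(sensors.state()['tcp_rot']).as_matrix();print(M.round(3))
E
```

```text
[ 0.4839 -0.2326 -0.1773  0.0389] [ 0.3 -0.   0.3 -0.2 -0.3 -0.3 -1.1  0.2  0.4  0.4]
tab [ 0.4310204  -0.17638805  0.08689601]
[ 0.484  -0.2327 -0.1773  0.0381] [ 0.4  0.2  0.  -0.  -0.5 -0.5 -1.2  0.1  0.5  0.1 -1.1 -0.8  0.3 -1.
  0.7 -1.3  0.   0.1  0.6  0.8]
tab [ 0.43103923 -0.17646667  0.08609703]
[[-0.985  0.001 -0.171]
 [ 0.171  0.    -0.985]
 [-0.001 -1.    -0.   ]]
```

Fit is clean (z 39 mm as expected; tab at (0.431, −0.1765, 0.087)). Descend and pinch with 20 N.

```bash
python3 -m crank '{"slide":[[-1,40,-1],[-1,80,-1],[-1,120,-1],[-1,145,-1],[-1,158,-1],[-1,165,-1],[-1,165,-1],[-1,165,-1],[-1,165,-1],[-1,165,-1]],"yaw":[0.005,0.005,0.005,0.005,0.005,0.005,0.005,0.005,0.005,0.005],"gripper":[0,0,0,0,0,0,0.5,1,1,1]}' 20
```

```text
time: 14.3
ee_pos: [0.4309, -0.1775, 0.0842]
tcp_rot: [-0.192, -2.128, 2.128]
force: [-0.8, 0.8, -0.9]
gripper_width: 0.0123
```

```bash
python3 -m crank '{"slide":[[0,0,0],[0,0,0],[-1.3,-3,0],[-2.6,-6,0],[-4,-9,0],[-5.6,-12,0],[-7.2,-15,0],[-8.8,-17.7,0],[-10.5,-20.5,0],[-10.5,-20.5,0]],"yaw":[0,0,0,0,0,0,0,0,0,0],"gripper":[1,1,1,1,1,1,1,1,1,1]}' 20;  python3 w.py w7
python3 - <<'E'
from h import *
s=cams.read_camera("side")[:,:,::-1]
w=cv2.imread("pics/w7.png")
c=lambda im,x,y,w,h,W,H: cv2.resize(im[y:y+h,x:x+w],(W,H),interpolation=cv2.INTER_CUBIC)
cv2.imwrite("pics/m7.png",np.hstack([c(w,190,0,300,300,400,400),c(s,305,180,90,90,400,400)]))
E
```

```text
time: 15.55
ee_pos: [0.4414, -0.1793, 0.1046]
tcp_rot: [-0.192, -2.128, 2.128]
force: [-1.0, 1.6, -1.2]
gripper_width: 0.0095
[ 0.441375   -0.17931984  0.10461027] [-0.19159252 -2.12774725  2.12793787]
```

View pics/m7.png

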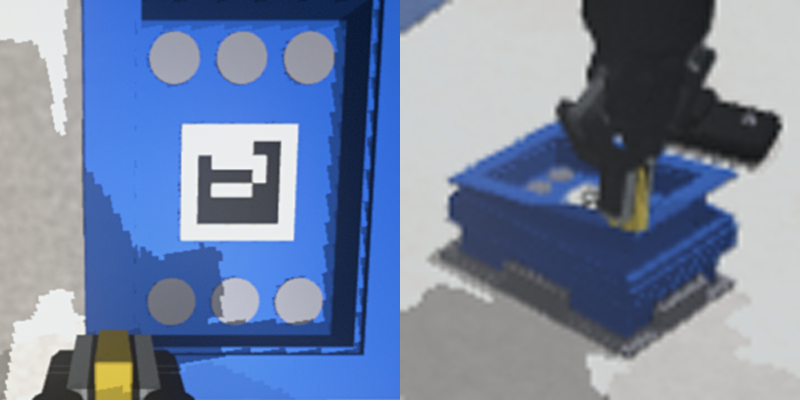

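The tab end is tipped up with the far end in the pile; the pile sits flat in the cradle. Continue the arc to ~0.4 rad to free it.

```bash
python3 -m crank '{"slide":[[-2,-3,0],[-4,-5.5,0],[-5.7,-8,0],[-7.7,-10.7,0],[-9.7,-13.3,0],[-11.8,-15.8,0],[-13.9,-18.3,0],[-16.2,-20.7,0],[-18.6,-23,0],[-18.6,-23,0]],"yaw":[0,0,0,0,0,0,0,0,0,0],"gripper":[1,1,1,1,1,1,1,1,1,1]}' 20
```

```text
time: 16.9
ee_pos: [0.4593, -0.1826, 0.1276]
tcp_rot: [-0.191, -2.127, 2.127]
force: [-5.4, 1.0, 2.6]
gripper_width: 0.0093
```

```bash
python3 -m crank '{"slide":[[0,0,0],[2,0,0],[3,-3,0],[3,-8,0],[3,-14,0],[3,-20,0],[3,-28,0],[3,-36,0],[3,-45,0],[3,-45,0]],"yaw":[0,0,0,0,0,0,0,0,0,0],"gripper":[1,1,1,1,1,1,1,1,1,1]}' 45
python3 - <<'E'
from h import *
a=np.load("pics/side0.npy");b=cams.read_camera("side");t=cams.read_camera("top");t0=np.load("pics/top0.npy")
cv2.imwrite("pics/s8.png",b[:,:,::-1]);cv2.imwrite("pics/t8.png",t[:,:,::-1])
# lower edge of the pile/cradle: blue-mask bottom row by column, before and after
def bl(i): i=i.astype(int); return (i[:,:,2]>i[:,:,0]+25)&(i[:,:,2]>i[:,:,1]+15)
for c in range(316,384,6):
    f=lambda m:(np.where(m[200:270,c])[0]+200)
    print(c,f(bl(a))[[0,-1]] if f(bl(a)).size else None,f(bl(b))[[0,-1]] if f(bl(b)).size else None)
E
```

```text
time: 18.15
ee_pos: [0.4569, -0.1822, 0.1732]
tcp_rot: [-0.193, -2.128, 2.129]
force: [-0.1, 0.2, -0.7]
gripper_width: 0.009
316 [224 228] [205 228]
322 [217 237] [202 237]
328 [213 238] [200 238]
334 [210 240] [200 240]
340 [207 243] [200 243]
346 [210 250] [200 250]
352 [212 254] [208 253]
358 [215 254] [208 253]
364 [218 246] [200 246]
370 [221 242] [200 242]
376 [224 239] [226 237]
382 None None
```

Pile edge pixels are unchanged and the force shows only the tray's weight: tray is free. Carry it to open bench between pile and reader, and set it down there to level it.

```bash
python3 -m crank '{"slide":[[0,-5,-20],[2,-5,-50],[4,-5,-85],[6,0,-120],[8,15,-150],[9.5,35,-164],[9.5,55,-164],[9.5,72,-164],[9.5,80,-164],[9.5,80,-164]],"yaw":[0,0,0,0,0,0,0,0,0,0],"gripper":[1,1,1,1,1,1,1,1,1,1]}' 45
python3 -m crank '{"slide":[[0,4,0],[4,8,0],[9,13,0],[13,18.5,0],[17,24,0],[20,29.5,0],[23.5,35,0],[26.5,41,0],[29,47,0],[29,48,0]],"yaw":[0,0,0,0,0,0,0,0,0,0],"gripper":[1,1,1,1,1,1,1,1,1,1]}' 20
python3 - <<'E'
from h import *
t=cams.read_camera("top");cv2.imwrite("pics/t9.png",t[:,:,::-1]);s=cams.read_camera("side");cv2.imwrite("pics/s9.png",s[:,:,::-1])
E
python3 w.py w9
```

```text
time: 19.5
ee_pos: [0.4761, -0.0189, 0.0921]
tcp_rot: [-0.19, -2.127, 2.127]
force: [0.1, 0.5, -1.1]
gripper_width: 0.0091
time: 20.75
ee_pos: [0.4475, -0.0135, 0.045]
tcp_rot: [-0.19, -2.127, 2.128]
force: [-12.2, 3.1, 34.9]
gripper_width: 0.0095
[ 0.44755656 -0.01349203  0.04507892] [-0.18995359 -2.12680122  2.1278633 ]
```

Pressing with 35 N on the bench: open to let the tray lie flat, then regrip 2 mm higher.

```bash
python3 -m crank '{"slide":[[0,-2,0],[0,-2,0],[0,-2,0],[0,-2,0],[0,-2,0],[0,-2,0],[0,-2,0],[0,-2,0],[0,-2,0],[0,-2,0]],"yaw":[0,0,0,0,0,0,0,0,0,0],"gripper":[0.5,0.5,0.5,0.5,1,1,1,1,1,1]}' 60; python3 w.py w10
python3 - <<'E'
from h import *
s=cams.read_camera("side")[:,:,::-1]
w=cv2.imread("pics/w10.png")
c=lambda im,x,y,w,h,W,H: cv2.resize(im[y:y+h,x:x+w],(W,H),interpolation=cv2.INTER_CUBIC)
cv2.imwrite("pics/m10.png",np.hstack([c(w,100,0,400,420,400,420),c(s,230,200,160,168,400,420)]))
E
```

```text
time: 22.15
ee_pos: [0.4478, -0.0138, 0.0464]
tcp_rot: [-0.191, -2.128, 2.128]
force: [0.3, 1.4, 3.0]
gripper_width: 0.0093
[ 0.44784053 -0.01375517  0.04640127] [-0.19125754 -2.12772874  2.12751391]
```

View pics/m10.png

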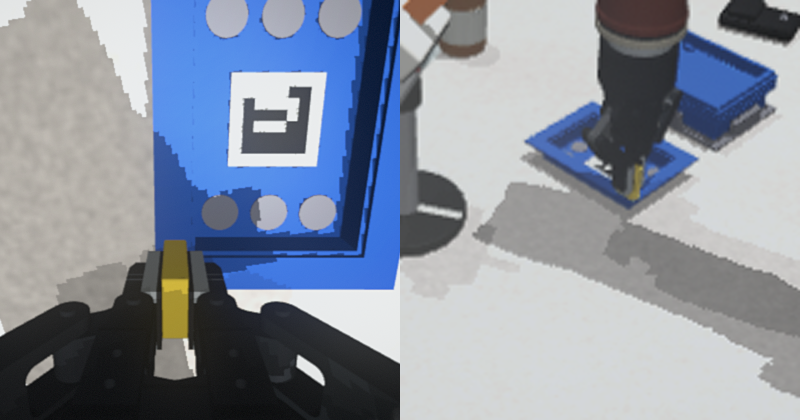

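Tray lies flat, tab pinched; the pile is in its cradle. Label corners in the wrist image: (329,72),(426,73),(418,167),(328,165).

```bash
cat > lab.py <<'E'
from h import *; import sys
n=sys.argv[1];T=np.load(f"pics/{n}_T.npy");im=cv2.imread(f"pics/{n}.png");m=cams.camera_model("wrist")
hsv=cv2.cvtColor(im,cv2.COLOR_BGR2HSV);M=cv2.inRange(hsv,(0,0,100),(180,60,255));M[:30]=0
C=[c for c in cv2.findContours(M,cv2.RETR_EXTERNAL,cv2.CHAIN_APPROX_NONE)[0] if 3000<cv2.contourArea(c)<20000]
for c in C:
    b=cv2.boundingRect(c)
    if not(300<b[0]<360 and b[1]<110): continue
    q=cv2.approxPolyDP(cv2.convexHull(c),8,True)[:,0].astype(float)
    print(b,q.tolist())
    if len(q)!=4: continue
    q=q[np.argsort(q[:,1])];q=np.vstack([q[:2][np.argsort(q[:2,0])],q[2:][np.argsort(-q[2:,0])]])
    P=np.array([(21,21,3),(21,-21,3),(-21,-21,3),(-21,21,3)])/1000
    ok,rv,tv=cv2.solvePnP(P,q,m["intrinsics"],m["distortion"])
    X=T[:3,:3]@cv2.Rodrigues(rv)[0];o=T[:3,:3]@tv[:,0]+T[:3,3]
    print("label",(o+X@[0,0,.003]).round(4),"z axis",X[:,2].round(3),"x axis",X[:,0].round(3))
E
python3 lab.py w10; python3 - <<'E'
from h import *
T=np.load("pics/w10_T.npy");q=np.array([(329,72),(426,73),(418,167),(328,165)],float)
P=np.array([(21,21,0),(21,-21,0),(-21,-21,0),(-21,21,0)])/1000
m=cams.camera_model("wrist");ok,rv,tv=cv2.solvePnP(P,q,m["intrinsics"],m["distortion"])
X=T[:3,:3]@cv2.Rodrigues(rv)[0];print(T[:3,:3]@tv[:,0]+T[:3,3],X[:,2],X[:,0])
E
```

```text
(328, 72, 99, 95) [[426.0, 73.0], [416.0, 165.0], [328.0, 165.0], [331.0, 73.0]]
label [ 0.5    -0.0703  0.0014] z axis [0.    0.054 0.999] x axis [ 0.985 -0.173  0.009]
[ 0.50047673 -0.06948031  0.00455718] [0.12748989 0.04827747 0.99066423] [ 0.97518359 -0.18838054 -0.11631743]
```

```bash
python3 -m crank '{"slide":[[0,-10,0],[0,-30,0],[0,-55,0],[5,-80,-15],[12,-97,-40],[20,-97,-70],[28,-97,-100],[35,-97,-125],[39,-97,-138],[39,-97,-138]],"yaw":[0,0,0,0,0,0,0,0,0,0],"gripper":[1,1,1,1,1,1,1,1,1,1]}' 60
python3 -m crank '{"slide":[[0,0,0],[0,0,0],[0,0,0],[0,0,0],[0,0,0],[0,0,0],[0,0,0],[0,0,0],[0,0,0],[0,0,0]],"yaw":[0,0,0,0,0,0,0,0,0,0],"gripper":[1,1,1,1,1,1,1,1,1,1]}' 60
python3 w.py w11; python3 lab.py w11; python3 - <<'E'
from h import *
s=cams.read_camera("side");t=cams.read_camera("top");cv2.imwrite("pics/s11.png",s[:,:,::-1]);cv2.imwrite("pics/t11.png",t[:,:,::-1])
w3=cv2.imread("pics/s8.png")[:,:,::-1]
# fin: orange pixels in side view, now vs after setting
def o(i):
    h=cv2.cvtColor(i[165:215,215:262].copy(),cv2.COLOR_RGB2HSV);y,x=np.where(cv2.inRange(h,(5,150,110),(18,255,255))>0);return x.mean()+215,y.mean()+165,len(x)
print(o(w3),o(s))
E
```

```text
time: 23.5
ee_pos: [0.4339, 0.1292, 0.1435]
tcp_rot: [-0.19, -2.128, 2.128]
force: [0.2, -1.4, -1.2]
gripper_width: 0.0088
time: 24.75
ee_pos: [0.4341, 0.1289, 0.1434]
tcp_rot: [-0.191, -2.128, 2.128]
force: [-1.4, 0.0, -1.3]
gripper_width: 0.0093
[0.43406626 0.12891301 0.14335792] [-0.1912379  -2.12768917  2.12758702]
(328, 72, 99, 95) [[426.0, 73.0], [415.0, 165.0], [328.0, 165.0], [333.0, 72.0]]
label [0.4863 0.0723 0.099 ] z axis [-0.017 -0.016  1.   ] x axis [ 0.983 -0.184  0.014]
(np.float64(nan), np.float64(nan), 0) (np.float64(nan), np.float64(nan), 0)<stdin>:6: RuntimeWarning: Mean of empty slice.
  ret = ret.dtype.type(ret / rcount)
```

```bash
python3 - <<'E'
import cv2,numpy as np
from rig import sensors
r=lambda n:cv2.imread(f"pics/{n}.png").astype(float)
for a,b,n,(x0,x1,y0,y1) in(("s8","s11","head/fin side",(200,262,180,240)),("side0","s11","bottle+",(245,270,180,225)),("side0","s11","mouse",(355,395,195,218)),("t8","t11","top head",(205,260,175,205)),("side0","s11","pile low",(314,384,236,256)),("top0","t11","box",(140,180,220,262))):
    A,B=r(a)[y0:y1,x0:x1],r(b)[y0:y1,x0:x1]; d=np.abs(A-B).mean(2)
    g=[cv2.cvtColor(i.astype(np.float32),cv2.COLOR_BGR2GRAY) for i in(A,B)]
    print(n,"diff",d.mean().round(1),(d>30).mean().round(3),"shift px",np.round(cv2.phaseCorrelate(*g)[0],2))
s=sensors.state();print(s['time'],s['gripper_width'],s['force'])
E
```

```text
head/fin side diff 7.4 0.0 shift px [-0.    0.01]
bottle+ diff 19.2 0.096 shift px [0.3  0.48]
mouse diff 13.8 0.021 shift px [-0.08  0.12]
top head diff 1.9 0.0 shift px [-0.    0.04]
pile low diff 18.0 0.149 shift px [ 0.09 -0.13]
box diff 4.6 0.0 shift px [0.04 0.48]
24.9 0.009205240836656884 [-0.55677838  0.52369651 -0.21017337]
```

Nothing has shifted: head, pile and bystanders all within 0.5 px. The tray is still, level and at the reading point. Handing in.

```bash
python3 -c "
from rig import arm,sensors
print(arm.close_job()); print(sensors.state()['gripper_width'],sensors.state()['ee_pos'])"
```

```text
the job is handed in; nothing more can be done
None
the job is handed in; nothing more can be done
```

The job is handed in at about 25 s on the robot's clock. The interface gives no verdict.

**Reader:** I set it by its fin in two grips, because the first left the tilt low at about 0.59 rad. It ended at about 0.715 rad of tilt, with the swivel within about 0.01 rad of the stripe.

**Tray:** I tipped it up by its tab about its far end to roughly 0.4 rad and lifted it free. I then set it down flat on open bench, regripped it with 60 N and carried it to the reader.

**Last checks:**
- **Label:** it measured (0.486, 0.072, 0.099) m, about 7 mm from the reading point computed from the fitted head. The tray was level within about 1.5° and the fingers were closed on the tab.
- **Head, pile and bystanders:** their pixels had not shifted by more than about 0.5 px in the areas I compared.

**What disagreed or went wrong:**
- My two tilt estimates differed slightly, 0.725 from the wrist camera and 0.705 from the side camera. Both are within tolerance.
- Setting the tray down pressed it on the bench with 35 N, which I relieved by opening the fingers and regripping.
- A colour check of the fin found no pixels, so I compared the pictures directly instead.
- The two label fits on the bench disagreed on tilt, about 3° against 8°. Only the first method was repeated for the last check.

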